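# Move the row to the other rack in reverse order

### The arm

A 7-joint arm with a two-finger parallel gripper is mounted at the origin on a cart in front of the work surface, level with it; the furniture and walls round the work are solid. World frame = base frame: x ahead of the robot, y to its left, z up, the work surface at z = 0. Lengths are in m, angles in rad, forces in N, time in s.
With the tool pointing down it reaches from about 0.4 to 0.85 m from the base axis. Payload 4.5 kg.
Tool frame: the origin (TCP) lies on the centre line of the jaws, within the pads' length; the fingertips stand 17 mm ahead of it and the grasp point (between the pads) lies 2 mm behind it (r.tip_reach is the distance from the TCP to the fingertips, in m); z points along the fingers, y is the line along which they close (so a half turn about z gives the same grasp; the last joint's range is limited). The gripper opens to 88 mm and grips with 3 to 60 N. Pads are 18 mm wide; open, the fingers measure 123 mm over their backs; the gripper's body (75 mm by 187 mm) begins 45 mm behind the grasp point.
Start: joints at [-1.113, 0.689, -0.195, 1.565, 0.157, 0.902, -0.215], TCP at [0.257, 0.57, 0.256] pointing down, gripper open.
Joint ranges: [-3.01, 3.01], [-0.46, 2.08], [-1.47, 1.51], [0.13, 2.56], [-1, 4.14], [0.04, 2.09], [-2.66, 2.66]. Speed limits (rad/s): [2.57, 2.57, 3.14, 3.14, 3.14, 3.14, 3.14].

### API

Orientations are given as a unit quaternion [x, y, z, w].
In Python, from plant import r gives the robot as it stands.
- The arm moves only by the tool step_arm, never from a script. Its argument "steps" is a list of rows, each a list of 7 numbers: the shift along the tool's x, y, z in cm, then the turn, a rotation vector about the tool's x, y, z in degrees, then the gripper's target within -1 to 1 (shut at 1, half-way at 0, fully open at -1). A call has 1 to 8 rows; each row shifts and turns the commanded pose from where the row before left it, along the tool's axes as they then stand; what a row does not reach is not made up. A row lasts 1/8 s, in which the tool goes at most 62.5 mm and 10.7 degrees, less where a joint would pass 70% of its speed; a pose out of reach is approached as far as the arm can. A call with a gripper value outside its range is refused whole. The fingers move at their own pace and stop on an object; "force" is the grip in N (left out, the last holds). Time passes only in rows, so rows that do not move let the fingers close. It gives the time, the measured TCP pose, the force, the opening and the grip force at its end, in the units of the state.
- r.get_state(): the state, without advancing time (a new reading comes with each control period).
- r.snapshot(name): name is "scene" or "top"; returns a dict with "pixels" (480x640x3 uint8, red, green, blue), "fx", "fy", "cx", "cy" (pixels), "dist_coeffs" ([k1, k2, p1, p2, k3] as OpenCV has them; the pictures are not rectified), "cam_to_world" (4x4, takes a point from camera to world coordinates). Camera axes: x right, y down, z forward; pixel columns grow to the right and rows downward; lengths in m; the calibration is good to about 2 mm. A picture is of the moment at which its call begins. There is no depth.
- r.finish_job(): hands the job in; it is judged then, once.
The state is a dict: "clock": time; "q": joint angles; "qd": joint speeds; "joint_torque": joint torques, N m; "tool_pos": TCP position; "eef_rot": TCP orientation; "contact_force": force on the tool from outside, world axes, zero at the start; "moment": the same for the moment, N m; "opening": opening from 0.0 (shut) to 1.0 (fully open); "finger_force": force on a finger pad.
Only numpy, scipy, OpenCV 4.12 (cv2) and the standard library are available. Lean on these libraries where they do the work, as an engineer would, in place of code of your own. Each camera call takes 0.05 s, during which the arm holds its last target. There are 200 camera calls.

### The job

Move the four things that stand in a row on the wooden rack over to the grey plastic rack, one to a bay, in reverse order: seen from the robot, the one now farthest left goes into the bay farthest right, the next into the bay beside it, and so on. Each must end standing upright on the floor of its bay, in the middle of it and let go; set them down without dropping or tipping any, and leave the flask and the beaker behind the racks where they are.

Things in the scene. Friction and masses are not known exactly. Their poses are not given: they have to be found in the camera images.
- bottle: small white plastic reagent bottle with a black cap, round, 37 mm in diameter, 70 mm tall (straight body up to about 45 mm), the tallest of the row, about 85 g. Loose; stands upright at the start, turned anyhow. Origin: centre of its underside, z up.
- stoppered_bottle: small clear glass bottle with a glass stopper in its neck (the stopper is fixed), round, 32 mm in diameter and straight up to about 30 mm, narrower above, 63 mm tall, about 60 g. Loose; stands upright at the start, turned anyhow. Origin: centre of its underside, z up.
- jar: small open clear glass jar without lid, round, 34 mm in diameter, straight-sided, 40 mm tall, about 45 g. Loose; stands upright at the start, turned anyhow. Origin: centre of its underside, z up.
- stopper: solid red-brown rubber stopper standing on its narrow end, round, tapering, 32 mm in diameter at the top, 28 mm tall, the shortest of the row, about 32 g. Loose; stands upright at the start, turned anyhow. Origin: centre of its underside, z up.
- old_rack: fixed wooden rack, 78 x 290 x 24 mm; the row stands on its four black pads. Origin: under its centre, on the worktop; y along the row (to the robot's left, within 0.3 rad), x across it, away from the robot. Board top at 14 mm; pad centres at y = +99, +33, -33, -99 mm, x = 0; end cheeks 24 mm high.
- new_rack: fixed grey plastic rack, 78 x 284 x 24 mm, empty, four bays in a row, open to front and back; left or right of the old one. Origin: under its centre, on the worktop; y along the row (to the robot's left, within 0.3 rad), x across it, away. Bay floors at 14 mm; bay centres at y = +99, +33, -33, -99 mm, x = 0; bays 56 mm wide, ribs 8 mm above the floor, end cheeks at 24 mm.
- pad_bottle: fixed square black rubber pad on the wooden rack, 50 x 50 x 3 mm, the one under the bottle at the start, so it marks where that stood. Its top is 17 mm above the worktop. Origin: centre of its underside. The four pads look alike.
- pad_stoppered_bottle: fixed square black rubber pad on the wooden rack, 50 x 50 x 3 mm, the one under the stoppered bottle at the start, so it marks where that stood. Its top is 17 mm above the worktop. Origin: centre of its underside. The four pads look alike.
- pad_jar: fixed square black rubber pad on the wooden rack, 50 x 50 x 3 mm, the one under the jar at the start, so it marks where that stood. Its top is 17 mm above the worktop. Origin: centre of its underside. The four pads look alike.
- pad_stopper: fixed square black rubber pad on the wooden rack, 50 x 50 x 3 mm, the one under the stopper at the start, so it marks where that stood. Its top is 17 mm above the worktop. Origin: centre of its underside. The four pads look alike.
- flask: bystander: conical glass flask with blue contents, 80 mm wide, 126 mm tall, loose, behind the racks. Origin: centre of its underside.
- beaker: bystander: clear glass beaker, 73 x 78 x 94 mm, loose, behind the racks. Origin: centre of its underside.
There are look-alikes about, which are no part of the job. What is shaped like the stopper but turquoise is not meant. Leave any turquoise look-alike of the stoppered_bottle alone.

How it is judged:
At the end, for the whole second after the job is handed in: Each of the four stands upright (within 0.12 rad) on the floor of the new rack (underside within 4 mm of it), at rest and released, in the bay that mirrors its place on the old rack (place y on the old rack becomes bay -y on the new one), within 15 mm of the bay's centre along and across the rack (((y of pad_bottle in the frame of old_rack between 0.084 and 0.114 m and y of bottle in the frame of new_rack between -0.114 and -0.084 m) or (y of pad_bottle in the frame of old_rack between 0.018 and 0.048 m and y of bottle in the frame of new_rack between -0.048 and -0.018 m) or (y of pad_bottle in the frame of old_rack between -0.048 and -0.018 m and y of bottle in the frame of new_rack between 0.018 and 0.048 m) or (y of pad_bottle in the frame of old_rack between -0.114 and -0.084 m and y of bottle in the frame of new_rack between 0.084 and 0.114 m)) and x of bottle in the frame of new_rack between -0.015 and 0.015 m and z of bottle in the frame of new_rack between 0.01 and 0.018 m and angle between each of bottle, stoppered_bottle, jar, stopper's own z axis and vertical below 0.12 rad and linear speed of each of bottle, stoppered_bottle, jar, stopper below 0.02 m/s and contact force between each of bottle, stoppered_bottle, jar, stopper and the fingers below 0.1 N and ((y of pad_stoppered_bottle in the frame of old_rack between 0.084 and 0.114 m and y of stoppered_bottle in the frame of new_rack between -0.114 and -0.084 m) or (y of pad_stoppered_bottle in the frame of old_rack between 0.018 and 0.048 m and y of stoppered_bottle in the frame of new_rack between -0.048 and -0.018 m) or (y of pad_stoppered_bottle in the frame of old_rack between -0.048 and -0.018 m and y of stoppered_bottle in the frame of new_rack between 0.018 and 0.048 m) or (y of pad_stoppered_bottle in the frame of old_rack between -0.114 and -0.084 m and y of stoppered_bottle in the frame of new_rack between 0.084 and 0.114 m)) and x of stoppered_bottle in the frame of new_rack between -0.015 and 0.015 m and z of stoppered_bottle in the frame of new_rack between 0.01 and 0.018 m and ((y of pad_jar in the frame of old_rack between 0.084 and 0.114 m and y of jar in the frame of new_rack between -0.114 and -0.084 m) or (y of pad_jar in the frame of old_rack between 0.018 and 0.048 m and y of jar in the frame of new_rack between -0.048 and -0.018 m) or (y of pad_jar in the frame of old_rack between -0.048 and -0.018 m and y of jar in the frame of new_rack between 0.018 and 0.048 m) or (y of pad_jar in the frame of old_rack between -0.114 and -0.084 m and y of jar in the frame of new_rack between 0.084 and 0.114 m)) and x of jar in the frame of new_rack between -0.015 and 0.015 m and z of jar in the frame of new_rack between 0.01 and 0.018 m and ((y of pad_stopper in the frame of old_rack between 0.084 and 0.114 m and y of stopper in the frame of new_rack between -0.114 and -0.084 m) or (y of pad_stopper in the frame of old_rack between 0.018 and 0.048 m and y of stopper in the frame of new_rack between -0.048 and -0.018 m) or (y of pad_stopper in the frame of old_rack between -0.048 and -0.018 m and y of stopper in the frame of new_rack between 0.018 and 0.048 m) or (y of pad_stopper in the frame of old_rack between -0.114 and -0.084 m and y of stopper in the frame of new_rack between 0.084 and 0.114 m)) and x of stopper in the frame of new_rack between -0.015 and 0.015 m and z of stopper in the frame of new_rack between 0.01 and 0.018 m); the robot touches nothing.
It fails at once if one of the four is tipped over (angle between any of bottle, stoppered_bottle, jar, stopper's own z axis and vertical above 0.7 rad).
It fails at once if one of the four is let fall (in the air untouched, more than 25 mm above the racks) ((height (world z) of bottle above 0.045 m and contact force between bottle and anything else below 0.005 N) or (height (world z) of stoppered_bottle above 0.045 m and contact force between stoppered_bottle and anything else below 0.005 N) or (height (world z) of jar above 0.045 m and contact force between jar and anything else below 0.005 N) or (height (world z) of stopper above 0.045 m and contact force between stopper and anything else below 0.005 N)).
It fails at once if the flask or the beaker is pushed (more than 30 mm) or tipped (distance of any of flask, beaker from where it was at the start of the episode above 0.03 m or angle between any of flask, beaker's own z axis and vertical above 0.4 rad).
It also fails if it takes over 106 s, if anything falls off the work surface, if the arm or the gripper's body presses on something with over 40 N, if the wrist force passes 120 N, or if a joint passes its speed limit or range.

## Working session

There is one attempt and no reset: what is moved stays moved. The work goes in short steps, Python scripts to look and compute and a tool call to move; the robot and the scene stay as the last step left them, time stands still between calls to the robot, and variables do not carry over. Pictures are saved under pics/ and viewed, at most 14 in all, crops included, and the job is handed in when it is done.

Besides the shell and the picture viewer there is one more tool, called after "Call:" as name([rows], argument=value, ...), one row to a line, values as JSON. step_arm: Moves the arm, as the interface text tells. Its arguments: {"type":"object","properties":{"steps":{"type":"array","items":{"type":"array","items":{"type":"number"}}},"force":{"type":"number"}},"required":["steps"]}

```bash
mkdir -p pics; ls; cat > h.py <<'E'
import numpy as np,cv2
from plant import r
def snap(n,f):
    s=r.snapshot(n); cv2.imwrite('pics/'+f,s['pixels'][:,:,::-1]); return s
def K(s): return np.array([[s['fx'],0,s['cx']],[0,s['fy'],s['cy']],[0,0,1.]])
def px2w(s,uv,z):
    p=cv2.undistortPoints(np.array(uv,float).reshape(-1,1,2),K(s),np.array(s['dist_coeffs'],float))[:,0]
    T=np.array(s['cam_to_world']); d=np.c_[p,np.ones(len(p))]@T[:3,:3].T; o=T[:3,3]
    return o+d*((z-o[2])/d[:,2])[:,None]
def w2px(s,P):
    T=np.linalg.inv(np.array(s['cam_to_world']))
    return cv2.projectPoints(np.array(P,float).reshape(-1,1,3),cv2.Rodrigues(T[:3,:3])[0],T[:3,3],K(s),np.array(s['dist_coeffs'],float))[0][:,0]
E
python3 - <<'E'
from h import *
for n in('scene','top'):
    s=snap(n,n+'0.png'); print(n,np.round(s['cam_to_world'],3).tolist(),s['fx'],s['dist_coeffs'])
print(r.get_state())
E
```

```text
pics
scene [[0.542, -0.476, 0.692, -0.084], [-0.84, -0.313, 0.443, -0.415], [0.006, -0.822, -0.57, 0.621], [0.0, 0.0, 0.0, 1.0]] 435.3182527590137 [-0.00348627  0.          0.          0.          0.        ]
top [[0.004, -0.996, 0.093, 0.521], [-1.0, -0.005, -0.007, 0.004], [0.008, -0.093, -0.996, 0.928], [0.0, 0.0, 0.0, 1.0]] 441.9731482741594 [-0.07742503  0.          0.          0.          0.        ]
{'clock': 0.1, 'q': array([-1.11321341,  0.68990594, -0.19452997,  1.56624744,  0.15727387,
        0.90250628, -0.21511489]), 'qd': array([-0.00147769, -0.00195795, -0.00086751, -0.00268247,  0.0002274 ,
       -0.00243429,  0.00120913]), 'joint_torque': array([-3.04481779e-03, -5.28503215e+01, -1.27136707e+00, -1.53837812e+01,
       -5.25569427e-02,  1.95592824e-03,  1.55211438e-05]), 'tool_pos': array([0.25680947, 0.56919872, 0.25498485]), 'eef_rot': array([ 2.10283078e-01,  9.77640181e-01, -8.29279668e-04, -1.28865667e-04]), 'contact_force': array([-0.28689659, -0.82375901,  0.0713413 ]), 'moment': array([-0.03250402, -0.01787862, -0.03467061]), 'finger_force': 0.0, 'opening': 1.0029879790826328}
```

View pics/scene0.png

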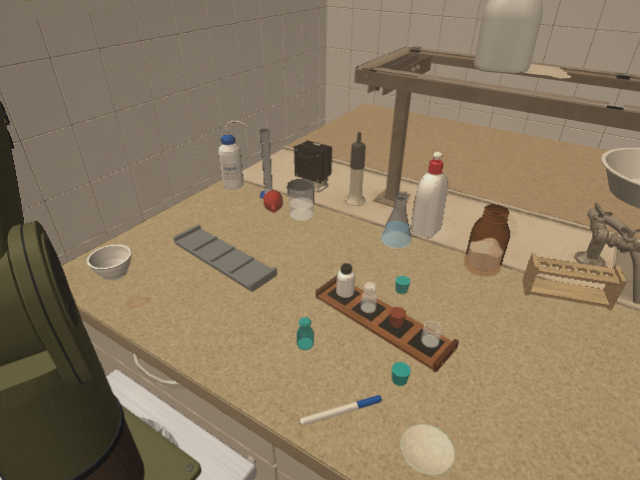

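View pics/top0.png

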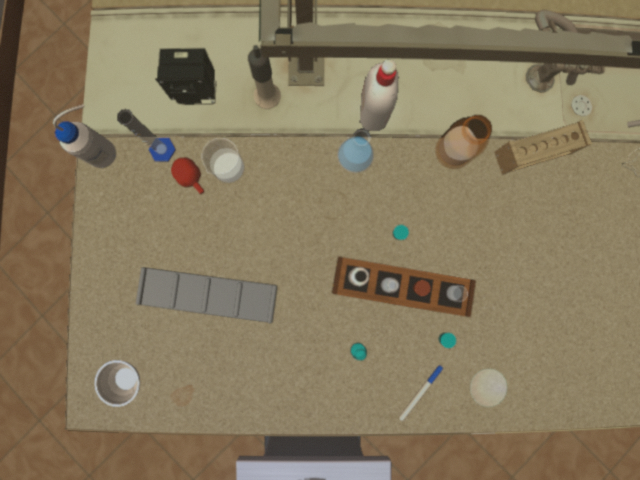

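The racks show clearly. From the left, the wooden one (338–472, 260–315) holds the white bottle (358,277), the clear stoppered bottle (390,285), the red stopper (422,288) and the jar (456,293). The grey rack lies at (140–275, 268–322). The turquoise look-alikes, a bottle at (358,352) and stoppers at (401,232) and (448,340), are off the rack and don't match in colour. I'll confirm this in an enlarged crop.

```bash
python3 - <<'E'
import cv2
a=cv2.imread('pics/top0.png')
b=cv2.resize(a[250:330,325:485],None,fx=5,fy=5,interpolation=cv2.INTER_CUBIC)
c=cv2.resize(a[255:330,130:290],None,fx=5,fy=5,interpolation=cv2.INTER_CUBIC)
cv2.imwrite('pics/c1.png',b);cv2.imwrite('pics/c2.png',c)
E
```

```text
(no output)
```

View pics/c1.png

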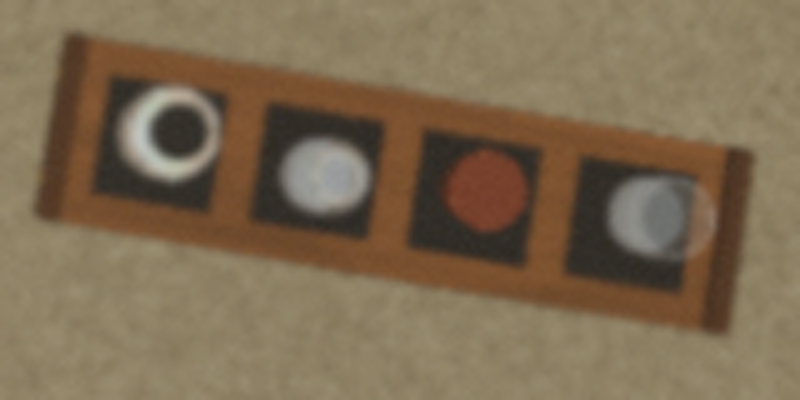

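View pics/c2.png

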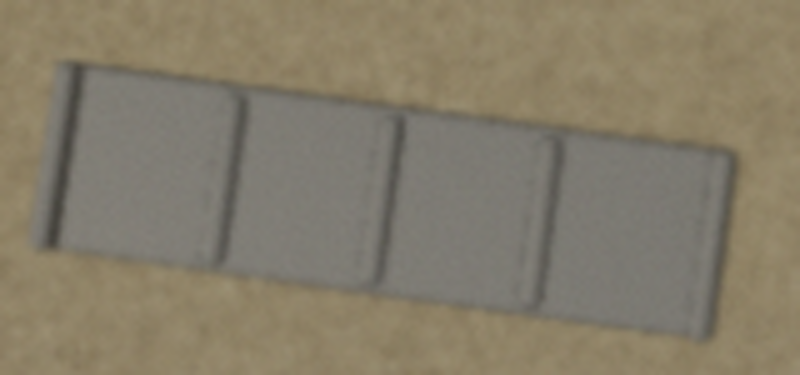

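Both crops match the descriptions: the old rack's items, left to right, are bottle, stoppered bottle, red stopper and jar, all on black pads. The grey rack's four bays are empty.

```bash
cat > m.py <<'E'
from h import *
s=r.snapshot('top')
o=lambda P,x0,y0:(np.array(P,float)+.5)/5-.5+[x0,y0]
def fit(pix,x0,y0,L):
    W=px2w(s,o(pix,x0,y0),.024)[:,:2]; c=W.mean(0)   # TL,TR,BR,BL
    d=(W[0]-W[1])+(W[3]-W[2]); th=np.arctan2(-d[0],d[1])
    print('size',np.linalg.norm(W[0]-W[1]),np.linalg.norm(W[3]-W[2]),np.linalg.norm(W[0]-W[3]),np.linalg.norm(W[1]-W[2]),'c',c.round(4),'th',th.round(4))
    return c,th
co,to=fit([(70,35),(752,150),(727,333),(38,217)],325,250,.29)
cn,tn=fit([(60,62),(735,150),(708,340),(35,248)],130,255,.284)
def loc(c,t,x,y): return c+np.array([[np.cos(t),-np.sin(t)],[np.sin(t),np.cos(t)]])@[x,y]
items={'bottle':((180,132),.087),'stopp_b':((340,173),.080),'stopper':((487,191),.045),'jar':((672,218),.057),'jarbase':((647,215),.018)}
for k,(p,z) in items.items():
    w=px2w(s,o([p],325,250),z)[0,:2]; R=np.array([[np.cos(to),-np.sin(to)],[np.sin(to),np.cos(to)]]); print(k,w.round(4),'rack',(R.T@(w-co)).round(4))
for y in(.099,.033,-.033,-.099): print('bay',y,loc(cn,tn,0,y).round(4))
for n,p in dict(flask=(357,155),beaker=(223,165),tb=(358,352),ts1=(401,232),ts2=(448,340),bowl=(117,384)).items(): print(n,px2w(s,[p],0.03)[0].round(3))
E
python3 m.py
```

```text
size 0.28618268442871775 0.28717721330531387 0.07534186115369654 0.0759002052537374 c [ 0.5091 -0.1858] th -0.1645
size 0.2815780203356953 0.27937764382730335 0.07671515007387514 0.0774396482340486 c [0.4907 0.2197] th -0.1218
bottle [ 0.5296 -0.0889] rack [0.0043 0.0989]
stopp_b [ 0.5142 -0.1512] rack [-0.0007  0.0349]
stopper [ 0.5067 -0.2168] rack [ 0.0027 -0.031 ]
jar [ 0.4962 -0.2879] rack [ 0.004  -0.1028]
jarbase [ 0.4964 -0.2904] rack [ 0.0045 -0.1053]
bay 0.099 [0.5027 0.318 ]
bay 0.033 [0.4947 0.2525]
bay -0.033 [0.4867 0.1869]
bay -0.099 [0.4786 0.1214]
flask [ 0.782 -0.089  0.03 ]
beaker [0.759 0.19  0.03 ]
tb [ 0.378 -0.09   0.03 ]
ts1 [ 0.62  -0.179  0.03 ]
ts2 [ 0.401 -0.273  0.03 ]
bowl [0.308 0.397 0.03 ]
```

```bash
cat > g.py <<'E'
import sys
from h import *
from scipy.spatial.transform import Rotation as Ro
def go(x,y,z,yaw=-8.2):
    st=r.get_state(); R=Ro.from_quat(st['eef_rot']).as_matrix(); p=st['tool_pos']
    h=np.degrees(np.arctan2(R[1,1],R[0,1]))
    print('t',round(st['clock'],2),'p',p.round(4),'yaw',h.round(2),'tilt',np.round(R[:2,2],4),'F',st['contact_force'].round(1),'open',round(st['opening'],3),'ff',round(st['finger_force'],2))
    print('tool cm',(R.T@(np.array([x,y,z])-p)*100).round(2),'turn z',round(h-yaw,1))
if __name__=='__main__': go(*map(float,sys.argv[1:]))
E
```

Call:
step_arm([
  [0, 0, 0, 0, 0, 10.5, -1],
  [0, 0, 0, 0, 0, 10.5, -1],
  [0, 0, 0, 0, 0, 10.5, -1],
  [0, 0, 0, 0, 0, 10.5, -1],
  [0, 0, 0, 0, 0, 10.5, -1],
  [0, 0, 0, 0, 0, 10.5, -1],
  [0, 0, 0, 0, 0, 10.5, -1],
  [0, 0, 0, 0, 0, 0, -1],
], force=12)

```text
clock: 1.15
tool_pos: [0.2567, 0.5696, 0.2554]
eef_rot: [0.753, 0.658, -0.0, 0.0]
contact_force: [-0.5, -0.6, 0.8]
opening: 1.0
finger_force: 0.0
```

```bash
python3 g.py .5296 -.0889 .18
```

```text
t 1.15 p [0.2567 0.5696 0.2554] yaw -7.65 tilt [ 0.0002 -0.0009] F [-0.5 -0.6  0.8] open 1.0 ff 0.0
tool cm [-61.63  35.81   7.6 ] turn z 0.5
```

Call:
step_arm([
  [-2, 3, 0, 0, 0, 0.5, -1],
  [-3, 3.5, 0, 0, 0, 0, -1],
  [-3.5, 3.5, 0, 0, 0, 0, -1],
  [-3.5, 3.5, 0, 0, 0, 0, -1],
  [-4, 3.5, 0, 0, 0, 0, -1],
  [-4, 3.5, 0, 0, 0, 0, -1],
  [-4, 3, 0, 0, 0, 0, -1],
  [-4, 3, 0, 0, 0, 0, -1],
])

```text
clock: 2.15
tool_pos: [0.4798, 0.2532, 0.2557]
eef_rot: [0.755, 0.656, 0.0, -0.0]
contact_force: [0.8, 0.7, -0.3]
opening: 1.002
finger_force: 0.0
```

Call:
step_arm([
  [-4, 2, 0, 0, 0, 0, -1],
  [-4, 2, 0, 0, 0, 0, -1],
  [-4, 2, 1, 0, 0, 0, -1],
  [-4, 1, 1, 0, 0, 0, -1],
  [-4, 1, 1, 0, 0, 0, -1],
  [-4, 1, 2, 0, 0, 0, -1],
  [-2, 0.5, 2, 0, 0, 0, -1],
  [0, 0, 0, 0, 0, 0, -1],
])

```text
clock: 3.15
tool_pos: [0.5347, -0.0182, 0.1847]
eef_rot: [0.757, 0.654, -0.001, -0.001]
contact_force: [-1.2, 0.9, 0.3]
opening: 0.998
finger_force: 0.0
```

```bash
python3 g.py .5296 -.0889 .14
```

```text
t 3.15 p [ 0.5347 -0.0182  0.1847] yaw -8.33 tilt [-0.0029 -0.0005] F [-1.2  0.9  0.3] open 0.998 ff 0.0
tool cm [-7.07  0.53  4.47] turn z -0.1
```

Call:
step_arm([
  [-2.5, 0.2, 1, 0, 0, 0, -1],
  [-2.5, 0.2, 1.5, 0, 0, 0, -1],
  [-2.1, 0.1, 2, 0, 0, 0, -1],
  [0, 0, 0, 0, 0, 0, -1],
  [0, 0, 0, 0, 0, 0, -1],
])

```text
clock: 3.78
tool_pos: [0.5313, -0.0851, 0.1416]
eef_rot: [0.755, 0.655, 0.001, -0.0]
contact_force: [0.6, 0.1, 0.4]
opening: 0.999
finger_force: 0.0
```

```bash
python3 g.py .5296 -.0889 .05; python3 - <<'E'
from h import *
s=snap('scene','s1.png'); a=cv2.imread('pics/s1.png')
cv2.imwrite('pics/s1c.png',cv2.resize(a[200:380,250:490],None,fx=3,fy=3,interpolation=cv2.INTER_CUBIC))
# predicted bottle axis points
print(w2px(s,[[.5296,-.0889,.017],[.5296,-.0889,.087]]))
E
```

```text
t 3.77 p [ 0.5313 -0.0851  0.1416] yaw -8.1 tilt [0.0015 0.0015] F [0.6 0.1 0.4] open 0.999 ff 0.0
tool cm [-0.42 -0.13  9.16] turn z 0.1
[[345.02190201 291.69866982]
 [346.41922682 265.25986728]]
```

View pics/s1c.png

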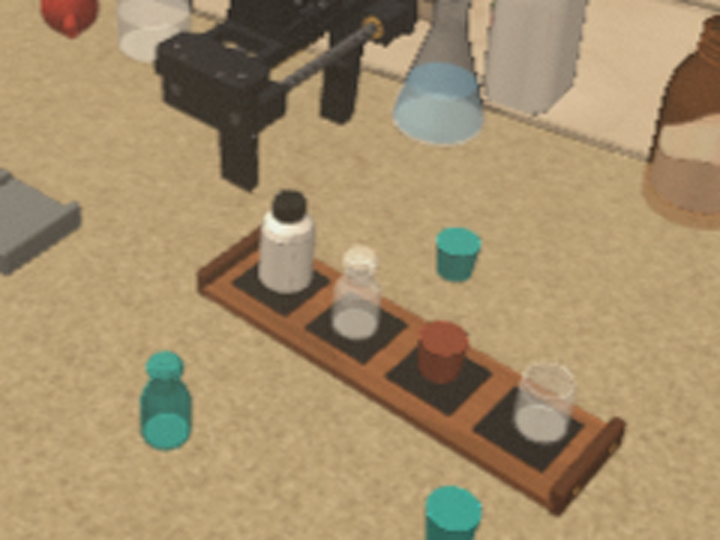

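The gripper hangs over the bottle. The cap is at crop (289,197) and the base at (286,280), matching the predicted (289,196) and (285,275). Descending.

Call:
step_arm([
  [-0.4, -0.1, 0, 0, 0, 0, -1],
  [0, 0, 2, 0, 0, 0, -1],
  [0, 0, 2, 0, 0, 0, -1],
  [0, 0, 2, 0, 0, 0, -1],
  [0, 0, 2, 0, 0, 0, -1],
  [0, 0, 1.2, 0, 0, 0, -1],
  [0, 0, 0, 0, 0, 0, -1],
])

```text
clock: 4.7
tool_pos: [0.5286, -0.0907, 0.0484]
eef_rot: [0.756, 0.654, -0.0, -0.0]
contact_force: [0.3, -0.4, 0.0]
opening: 1.002
finger_force: 0.0
```

```bash
python3 g.py .5296 -.0889 .05
```

```text
t 4.7 p [ 0.5286 -0.0907  0.0484] yaw -8.25 tilt [-0.0009  0.0003] F [ 0.3 -0.4  0. ] open 1.002 ff 0.0
tool cm [ 0.2   0.07 -0.16] turn z -0.1
```

Call:
step_arm([
  [0.2, 0, 0, 0, 0, 0, 0],
  [0, 0, 0, 0, 0, 0, 0.2],
  [0, 0, 0, 0, 0, 0, 0.4],
  [0, 0, 0, 0, 0, 0, 1],
  [0, 0, 0, 0, 0, 0, 1],
  [0, 0, 0, 0, 0, 0, 1],
], force=12)

```text
clock: 5.45
tool_pos: [0.5291, -0.0891, 0.0487]
eef_rot: [0.756, 0.654, 0.0, -0.0]
contact_force: [0.3, 0.3, 0.9]
opening: 0.415
finger_force: 12.0
```

```bash
python3 g.py .4786 .1214 .18
```

```text
t 5.45 p [ 0.5291 -0.0891  0.0487] yaw -8.29 tilt [0.     0.0001] F [0.3 0.3 0.9] open 0.415 ff 12.0
tool cm [ 20.1   -8.03 -13.13] turn z -0.1
```

Call:
step_arm([
  [0, 0, -1, 0, 0, 0, 1],
  [0, 0, -2, 0, 0, 0, 1],
  [0, 0, -3, 0, 0, 0, 1],
  [2, -1, -1, 0, 0, 0, 1],
  [3, -1, 0, 0, 0, 0, 1],
  [4, -1.5, 0, 0, 0, 0, 1],
  [4, -1.5, 0, 0, 0, 0, 1],
  [3, -1.5, 0, 0, 0, 0, 1],
])

```text
clock: 6.45
tool_pos: [0.4876, 0.0808, 0.1193]
eef_rot: [0.756, 0.655, 0.001, -0.0]
contact_force: [0.2, 0.6, -0.6]
opening: 0.422
finger_force: 12.0
```

Call:
step_arm([
  [3, -1, 0, 0, 0, 0, 1],
  [1, -0.5, 0, 0, 0, 0, 1],
  [0, 0, 0, 0, 0, 0, 1],
  [0, 0, 0, 0, 0, 0, 1],
])

```text
clock: 6.95
tool_pos: [0.4792, 0.1186, 0.1189]
eef_rot: [0.757, 0.653, -0.0, 0.001]
contact_force: [-0.8, 0.1, -1.0]
opening: 0.413
finger_force: 12.0
```

```bash
python3 g.py .4786 .1214 .047
```

```text
t 6.95 p [0.4792 0.1186 0.1189] yaw -8.41 tilt [ 0.0005 -0.0011] F [-0.8  0.1 -1. ] open 0.413 ff 12.0
tool cm [ 0.27 -0.1   7.19] turn z -0.2
```

Call:
step_arm([
  [0.3, -0.1, 1, 0, 0, 0, 1],
  [0, 0, 2, 0, 0, 0, 1],
  [0, 0, 2, 0, 0, 0, 1],
  [0, 0, 1.2, 0, 0, 0, 1],
  [0, 0, 0.5, 0, 0, 0, 1],
  [0, 0, 0, 0, 0, 0, 1],
  [0, 0, 0, 0, 0, 0, 1],
])

```text
clock: 7.82
tool_pos: [0.4785, 0.1235, 0.0522]
eef_rot: [0.756, 0.654, 0.0, 0.0]
contact_force: [-0.2, 0.7, -0.1]
opening: 0.414
finger_force: 12.0
```

```bash
python3 g.py .4786 .1214 .047; python3 - <<'E'
from h import *
s=snap('scene','s2.png'); a=cv2.imread('pics/s2.png')
cv2.imwrite('pics/s2c.png',cv2.resize(a[200:320,150:310],None,fx=4,fy=4,interpolation=cv2.INTER_CUBIC))
E
```

```text
t 7.83 p [0.4785 0.1235 0.0522] yaw -8.29 tilt [0.0009 0.0003] F [-0.2  0.7 -0.1] open 0.414 ff 12.0
tool cm [-0.21  0.04  0.52] turn z -0.1
```

View pics/s2c.png

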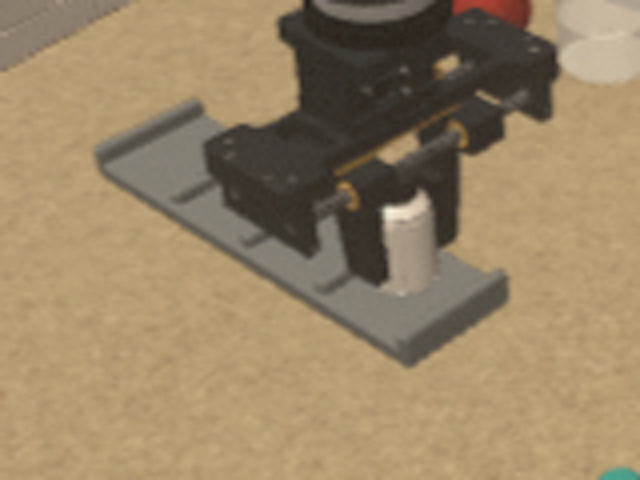

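The bottle (base about crop (408,285)) is in the middle of the rightmost bay, a few mm above its floor. Lowering it the rest of the way.

Call:
step_arm([
  [-0.2, 0, 0.3, 0, 0, 0, 1],
  [0, 0, 0.1, 0, 0, 0, 1],
  [0, 0, 0.1, 0, 0, 0, 1],
  [0, 0, 0, 0, 0, 0, 1],
])

```text
clock: 8.38
tool_pos: [0.4779, 0.1216, 0.0466]
eef_rot: [0.756, 0.654, 0.0, -0.0]
contact_force: [0.4, -0.7, -1.4]
opening: 0.418
finger_force: 12.0
```

```bash
python3 g.py .4786 .1214 .047
```

```text
t 8.38 p [0.4779 0.1216 0.0466] yaw -8.28 tilt [-0.0001  0.0001] F [ 0.4 -0.7 -1.4] open 0.418 ff 12.0
tool cm [-0.01  0.07 -0.04] turn z -0.1
```

Call:
step_arm([
  [0, 0, 0.1, 0, 0, 0, 1],
  [0, 0, 0, 0, 0, 0, 1],
])

```text
clock: 8.62
tool_pos: [0.478, 0.1216, 0.0457]
eef_rot: [0.756, 0.654, 0.0, 0.0]
contact_force: [-0.1, 0.1, 0.5]
opening: 0.415
finger_force: 12.0
```

Call:
step_arm([
  [0, 0, 0, 0, 0, 0, 0],
  [0, 0, 0, 0, 0, 0, -0.4],
  [0, 0, 0, 0, 0, 0, -1],
  [0, 0, 0, 0, 0, 0, -1],
  [0, 0, -2, 0, 0, 0, -1],
  [0, 0, -4, 0, 0, 0, -1],
  [0, 0, -4, 0, 0, 0, -1],
  [0, 0, -2, 0, 0, 0, -1],
])

```text
clock: 9.62
tool_pos: [0.4785, 0.1216, 0.1677]
eef_rot: [0.756, 0.654, 0.001, 0.0]
contact_force: [-0.3, 1.1, -0.4]
opening: 1.001
finger_force: 0.0
```

```bash
python3 g.py .5142 -.1512 .16
```

```text
t 9.62 p [0.4785 0.1216 0.1677] yaw -8.29 tilt [0.0024 0.0008] F [-0.3  1.1 -0.4] open 1.001 ff 0.0
tool cm [-26.48   7.46   0.75] turn z -0.1
```

Call:
step_arm([
  [-2, 0.5, 0, 0, 0, 0, -1],
  [-4, 1, 0, 0, 0, 0, -1],
  [-5, 1.5, 0, 0, 0, 0, -1],
  [-5, 1.5, 0, 0, 0, 0, -1],
  [-5, 1.5, 0, 0, 0, 0, -1],
  [-4, 1.2, 0.5, 0, 0, 0, -1],
  [-1.5, 0.3, 1, 0, 0, 0, -1],
  [0, 0, 0, 0, 0, 0, -1],
])

```text
clock: 10.62
tool_pos: [0.513, -0.1515, 0.1498]
eef_rot: [0.757, 0.654, -0.001, -0.001]
contact_force: [-0.8, 1.0, -0.2]
opening: 1.001
finger_force: 0.0
```

```bash
python3 g.py .5142 -.1512 .039; python3 - <<'E'
from h import *
s=snap('scene','s3.png'); a=cv2.imread('pics/s3.png')
b=cv2.resize(a[180:370,170:470],None,fx=2.6,fy=2.6,interpolation=cv2.INTER_CUBIC); cv2.imwrite('pics/s3c.png',b)
print(((w2px(s,[[.5142,-.1512,.017],[.5142,-.1512,.08],[.4786,.1214,.014],[.4786,.1214,.084]])-[170,180])*2.6).round())
E
```

```text
t 10.62 p [ 0.513  -0.1515  0.1498] yaw -8.35 tilt [-0.0023  0.0009] F [-0.8  1.  -0.2] open 1.001 ff 0.0
tool cm [ 0.04  0.14 11.08] turn z -0.2
[[515. 331.]
 [521. 268.]
 [213. 237.]
 [206. 171.]]
```

View pics/s3c.png

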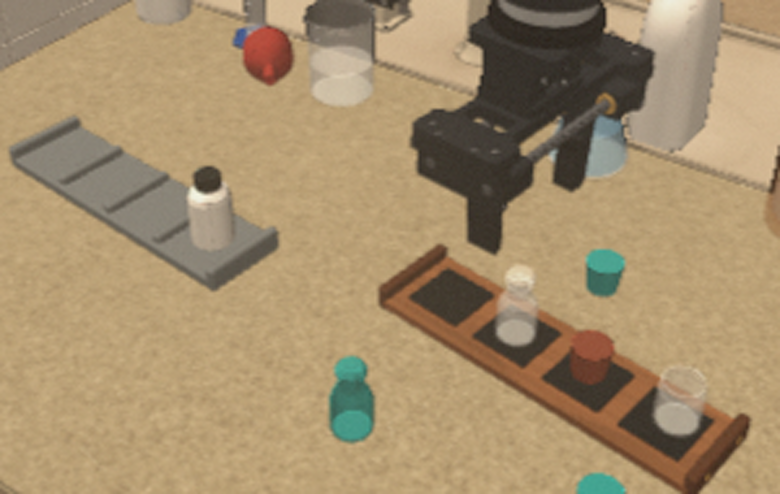

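The bottle stands in the rightmost bay (base at (211,239)). The clear stoppered bottle (top (519,270), base (516,331)) is within 1 mm of the prediction. Descending to TCP z 0.039.

Call:
step_arm([
  [0, 0.1, 2, 0, 0, 0, -1],
  [0, 0, 3, 0, 0, 0, -1],
  [0, 0, 3, 0, 0, 0, -1],
  [0, 0, 2, 0, 0, 0, -1],
  [0, 0, 0.9, 0, 0, 0, -1],
  [0, 0, 0, 0, 0, 0, -1],
  [0, 0, 0, 0, 0, 0, -1],
])

```text
clock: 11.55
tool_pos: [0.5155, -0.1512, 0.0425]
eef_rot: [0.756, 0.654, 0.0, 0.0]
contact_force: [0.3, -0.1, -0.3]
opening: 1.002
finger_force: 0.0
```

```bash
python3 g.py .5142 -.1512 .039
```

```text
t 11.55 p [ 0.5155 -0.1512  0.0425] yaw -8.24 tilt [ 0.0012 -0.    ] F [ 0.3 -0.1 -0.3] open 1.002 ff 0.0
tool cm [-0.02 -0.13  0.35] turn z -0.0
```

Call:
step_arm([
  [0, -0.1, 0.4, 0, 0, 0, 0],
  [0, 0, 0, 0, 0, 0, 0.2],
  [0, 0, 0, 0, 0, 0, 0.4],
  [0, 0, 0, 0, 0, 0, 1],
  [0, 0, 0, 0, 0, 0, 1],
  [0, 0, 0, 0, 0, 0, 1],
])

```text
clock: 12.3
tool_pos: [0.5139, -0.1515, 0.0377]
eef_rot: [0.756, 0.654, -0.0, -0.0]
contact_force: [0.2, -0.3, -0.1]
opening: 0.354
finger_force: 12.0
```

```bash
python3 g.py .4867 .1869 .15
```

```text
t 12.3 p [ 0.5139 -0.1515  0.0377] yaw -8.28 tilt [-0.0002  0.0001] F [ 0.2 -0.3 -0.1] open 0.354 ff 12.0
tool cm [ 33.1   -7.57 -11.23] turn z -0.1
```

Call:
step_arm([
  [0, 0, -1, 0, 0, 0, 1],
  [0, 0, -2, 0, 0, 0, 1],
  [0, 0, -4, 0, 0, 0, 1],
  [1, -0.5, -3, 0, 0, 0, 1],
  [2, -0.5, -1.5, 0, 0, 0, 1],
  [4, -1, 0, 0, 0, 0, 1],
  [5, -1, 0, 0, 0, 0, 1],
  [5, -1, 0, 0, 0, 0, 1],
])

```text
clock: 13.3
tool_pos: [0.4989, 0.0238, 0.1534]
eef_rot: [0.757, 0.654, 0.001, 0.0]
contact_force: [0.4, 0.4, -0.8]
opening: 0.358
finger_force: 12.0
```

Call:
step_arm([
  [5, -1, 0, 0, 0, 0, 1],
  [5, -1, 0, 0, 0, 0, 1],
  [4, -1, 0, 0, 0, 0, 1],
  [2, -0.5, 0, 0, 0, 0, 1],
  [0, 0, 0, 0, 0, 0, 1],
  [0, 0, 0, 0, 0, 0, 1],
])

```text
clock: 14.05
tool_pos: [0.4874, 0.1843, 0.153]
eef_rot: [0.757, 0.654, -0.0, 0.0]
contact_force: [-0.5, -0.5, -0.5]
opening: 0.354
finger_force: 12.0
```

```bash
python3 g.py .4867 .1869 .036
```

```text
t 14.05 p [0.4874 0.1843 0.153 ] yaw -8.37 tilt [ 0.0002 -0.0009] F [-0.5 -0.5 -0.5] open 0.354 ff 12.0
tool cm [ 0.26 -0.11 11.7 ] turn z -0.2
```

Call:
step_arm([
  [0.3, -0.1, 1, 0, 0, 0, 1],
  [0, 0, 3, 0, 0, 0, 1],
  [0, 0, 3, 0, 0, 0, 1],
  [0, 0, 2.5, 0, 0, 0, 1],
  [0, 0, 1, 0, 0, 0, 1],
  [0, 0, 0.5, 0, 0, 0, 1],
  [0, 0, 0, 0, 0, 0, 1],
  [0, 0, 0, 0, 0, 0, 1],
])

```text
clock: 15.05
tool_pos: [0.4872, 0.1891, 0.0434]
eef_rot: [0.756, 0.654, 0.001, 0.0]
contact_force: [-0.8, -0.7, -0.2]
opening: 0.355
finger_force: 12.0
```

```bash
python3 g.py .4867 .1869 .035
```

```text
t 15.05 p [0.4872 0.1891 0.0434] yaw -8.29 tilt [0.0013 0.0006] F [-0.8 -0.7 -0.2] open 0.355 ff 12.0
tool cm [-0.23 -0.02  0.84] turn z -0.1
```

Call:
step_arm([
  [-0.2, 0, 0.4, 0, 0, 0, 1],
  [0, 0, 0.2, 0, 0, 0, 1],
  [0, 0, 0.1, 0, 0, 0, 1],
  [0, 0, 0, 0, 0, 0, 1],
  [0, 0, 0, 0, 0, 0, 1],
])

```text
clock: 15.68
tool_pos: [0.4865, 0.187, 0.0357]
eef_rot: [0.756, 0.654, 0.0, -0.0]
contact_force: [0.2, -0.1, 0.4]
opening: 0.352
finger_force: 12.0
```

```bash
python3 g.py .4867 .1869 .035
```

```text
t 15.68 p [0.4865 0.187  0.0357] yaw -8.28 tilt [0.0001 0.0001] F [ 0.2 -0.1  0.4] open 0.352 ff 12.0
tool cm [-0.01  0.02  0.07] turn z -0.1
```

Call:
step_arm([
  [0, 0, 0.1, 0, 0, 0, 1],
  [0, 0, 0, 0, 0, 0, 0],
  [0, 0, 0, 0, 0, 0, -0.4],
  [0, 0, 0, 0, 0, 0, -1],
  [0, 0, 0, 0, 0, 0, -1],
  [0, 0, -2, 0, 0, 0, -1],
  [0, 0, -4, 0, 0, 0, -1],
  [0, 0, -4, 0, 0, 0, -1],
])

```text
clock: 16.68
tool_pos: [0.4861, 0.1868, 0.1356]
eef_rot: [0.756, 0.654, -0.0, -0.0]
contact_force: [0.7, 0.3, -0.5]
opening: 1.0
finger_force: 0.0
```

```bash
python3 g.py .5067 -.2168 .14
```

```text
t 16.68 p [0.4861 0.1868 0.1356] yaw -8.28 tilt [-0.0008 -0.0002] F [ 0.7  0.3 -0.5] open 1.0 ff 0.0
tool cm [-39.65   7.85  -0.43] turn z -0.1
```

Call:
step_arm([
  [-2, 0.4, -1, 0, 0, 0, -1],
  [-4, 0.8, -1, 0, 0, 0, -1],
  [-5, 1, 0, 0, 0, 0, -1],
  [-5, 1, 0, 0, 0, 0, -1],
  [-5, 1, 0, 0, 0, 0, -1],
  [-5, 1, 0, 0, 0, 0, -1],
  [-5, 1, 0, 0, 0, 0, -1],
  [-4, 0.8, 1, 0, 0, 0, -1],
])

```text
clock: 17.68
tool_pos: [0.5042, -0.1732, 0.1442]
eef_rot: [0.757, 0.653, -0.0, 0.0]
contact_force: [0.3, 0.0, -0.9]
opening: 0.997
finger_force: 0.0
```

Call:
step_arm([
  [-3, 0.6, 2, 0, 0, 0, -1],
  [-1.5, 0.2, 2, 0, 0, 0, -1],
  [0, 0, 0, 0, 0, 0, -1],
  [0, 0, 0, 0, 0, 0, -1],
])

```text
clock: 18.18
tool_pos: [0.5063, -0.2145, 0.1047]
eef_rot: [0.756, 0.654, 0.0, -0.001]
contact_force: [0.4, 0.1, -0.2]
opening: 1.0
finger_force: 0.0
```

```bash
python3 g.py .5067 -.2168 .037; python3 - <<'E'
from h import *
s=snap('scene','s4.png'); a=cv2.imread('pics/s4.png')
b=cv2.resize(a[180:370,170:470],None,fx=2.6,fy=2.6,interpolation=cv2.INTER_CUBIC); cv2.imwrite('pics/s4c.png',b)
print(((w2px(s,[[.5067,-.2168,.017],[.5067,-.2168,.045],[.4867,.1869,.014],[.4867,.1869,.077],[.4962,-.289,.017],[.4962,-.289,.057]])-[170,180])*2.6).round())
E
```

```text
t 18.18 p [ 0.5063 -0.2145  0.1047] yaw -8.26 tilt [-0.0007  0.001 ] F [ 0.4  0.1 -0.2] open 1.0 ff 0.0
tool cm [-0.22  0.08  6.77] turn z -0.1
[[589. 370.]
 [593. 342.]
 [162. 207.]
 [154. 149.]
 [676. 419.]
 [685. 378.]]
```

View pics/s4c.png

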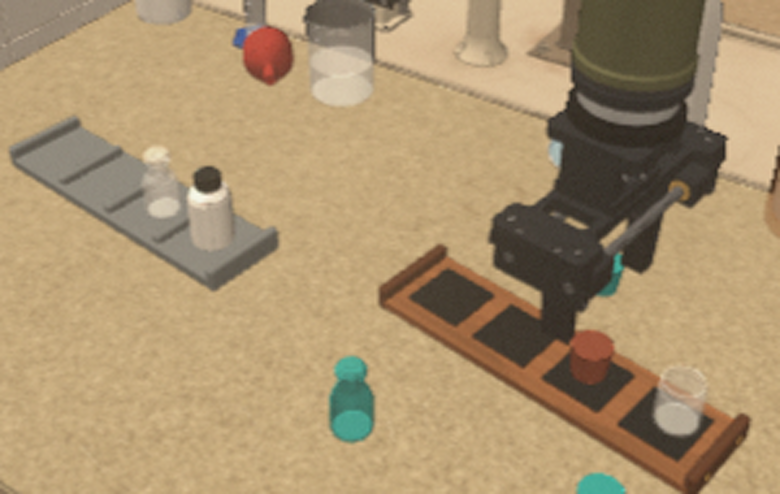

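The stoppered bottle stands upright in the second bay (base (163,207)). The red stopper's top (592,343) matches the prediction. Descending on it.

Call:
step_arm([
  [-0.2, 0.1, 1, 0, 0, 0, -1],
  [0, 0, 2, 0, 0, 0, -1],
  [0, 0, 2, 0, 0, 0, -1],
  [0, 0, 1, 0, 0, 0, -1],
  [0, 0, 0.4, 0, 0, 0, -1],
  [0, 0, 0, 0, 0, 0, -1],
  [0, 0, 0, 0, 0, 0, -1],
])

```text
clock: 19.1
tool_pos: [0.5078, -0.2174, 0.0412]
eef_rot: [0.756, 0.654, 0.0, 0.0]
contact_force: [0.1, -0.4, -0.4]
opening: 1.004
finger_force: 0.0
```

```bash
python3 g.py .5067 -.2168 .037
```

```text
t 19.1 p [ 0.5078 -0.2174  0.0412] yaw -8.28 tilt [ 0.001  -0.0003] F [ 0.1 -0.4 -0.4] open 1.004 ff 0.0
tool cm [ 0.04 -0.12  0.42] turn z -0.1
```

Call:
step_arm([
  [0, -0.1, 0.4, 0, 0, 0, 0],
  [0, 0, 0, 0, 0, 0, 0.2],
  [0, 0, 0, 0, 0, 0, 0.4],
  [0, 0, 0, 0, 0, 0, 1],
  [0, 0, 0, 0, 0, 0, 1],
  [0, 0, 0, 0, 0, 0, 1],
])

```text
clock: 19.85
tool_pos: [0.5064, -0.2171, 0.0367]
eef_rot: [0.756, 0.654, 0.0, -0.0]
contact_force: [0.5, -0.4, -0.0]
opening: 0.344
finger_force: 0.1
```

```bash
python3 g.py .4947 .2525 .16
```

```text
t 19.85 p [ 0.5064 -0.2171  0.0367] yaw -8.28 tilt [-0.      0.0001] F [ 0.5 -0.4 -0. ] open 0.344 ff 0.05
tool cm [ 46.3   -7.93 -12.33] turn z -0.1
```

Call:
step_arm([
  [0, 0, 0, 0, 0, 0, 1],
  [0, 0, 0, 0, 0, 0, 1],
])

```text
clock: 20.1
tool_pos: [0.5065, -0.2171, 0.0367]
eef_rot: [0.756, 0.654, 0.0, 0.0]
contact_force: [0.6, -0.6, 0.3]
opening: 0.331
finger_force: 11.9
```

Call:
step_arm([
  [0, 0, -0.5, 0, 0, 0, 1],
  [0, 0, -0.5, 0, 0, 0, 1],
  [0, 0, 0, 0, 0, 0, 1],
  [0, 0, 0, 0, 0, 0, 1],
])

```text
clock: 20.6
tool_pos: [0.5065, -0.2171, 0.0468]
eef_rot: [0.756, 0.654, 0.0, 0.0]
contact_force: [0.5, 0.0, -0.6]
opening: 0.328
finger_force: 11.9
```

```bash
python3 g.py .4947 .2525 .16; python3 - <<'E'
from h import *
s=snap('scene','s5.png'); a=cv2.imread('pics/s5.png')
b=cv2.resize(a[260:370,330:470],None,fx=5,fy=5,interpolation=cv2.INTER_CUBIC); cv2.imwrite('pics/s5c.png',b)
print(((w2px(s,[[.5067,-.2168,.027],[.5067,-.2168,.055]])-[330,260])*5).round())
E
```

```text
t 20.6 p [ 0.5065 -0.2171  0.0468] yaw -8.28 tilt [0.0001 0.    ] F [ 0.5  0.  -0.6] open 0.328 ff 11.95
tool cm [ 46.3   -7.93 -11.32] turn z -0.1
[[335. 292.]
 [343. 239.]]
```

View pics/s5c.png

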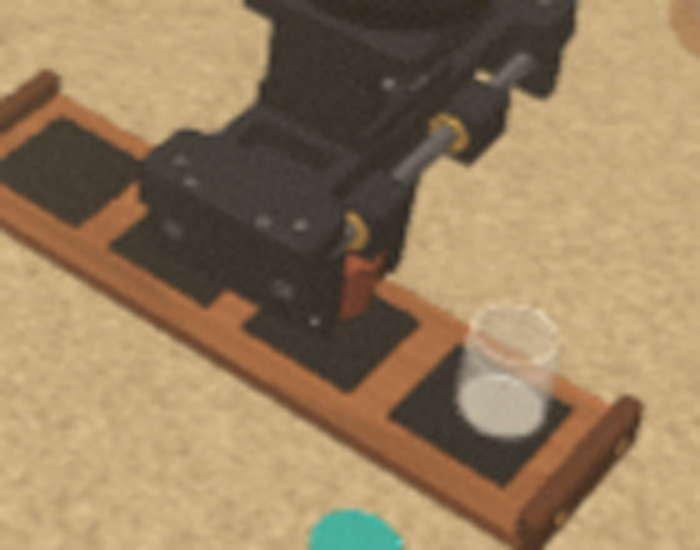

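The stopper sits between the fingers, but its visible upper corner (382,258) looks a bit low. I'll raise it slowly and compare against this picture to check that it rises with the fingers.

Call:
step_arm([
  [0, 0, -0.5, 0, 0, 0, 1],
  [0, 0, -0.5, 0, 0, 0, 1],
  [0, 0, -0.5, 0, 0, 0, 1],
  [0, 0, 0, 0, 0, 0, 1],
  [0, 0, 0, 0, 0, 0, 1],
])

```text
clock: 21.28
tool_pos: [0.5064, -0.2171, 0.0617]
eef_rot: [0.756, 0.654, 0.0, -0.0]
contact_force: [0.7, 0.2, -0.5]
opening: 0.328
finger_force: 11.9
```

```bash
python3 g.py .4947 .2525 .16; python3 - <<'E'
from h import *
s=snap('scene','s6.png'); a=cv2.imread('pics/s6.png'); o=cv2.imread('pics/s5.png')
f=lambda i:cv2.convertScaleAbs(cv2.resize(i[290:340,375:420],None,fx=8,fy=8,interpolation=cv2.INTER_CUBIC),alpha=1.5,beta=20)
cv2.imwrite('pics/s6c.png',np.hstack([f(o),f(a)]))
for z in(.027,.042): print(((w2px(s,[[.5065,-.2171,z],[.5065,-.2171,z+.028]])-[375,290])*8).round())
E
```

```text
t 21.27 p [ 0.5064 -0.2171  0.0617] yaw -8.29 tilt [0.     0.0001] F [ 0.7  0.2 -0.5] open 0.328 ff 11.95
tool cm [46.3  -7.93 -9.82] turn z -0.1
[[177. 229.]
 [190. 143.]]
[[184. 183.]
 [197.  95.]]
```

View pics/s6c.png

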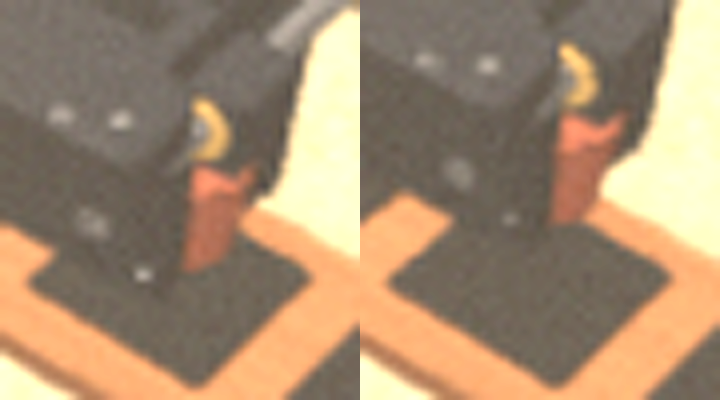

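The stopper rises with the fingers at a constant opening, so the grip holds. It may be slightly tilted or low, so I'll carry it gently, check it above the bay and lower it by touch.

Call:
step_arm([
  [0, 0, -1, 0, 0, 0, 1],
  [0, 0, -2, 0, 0, 0, 1],
  [0, 0, -2, 0, 0, 0, 1],
  [0, 0, -2, 0, 0, 0, 1],
  [1, -0.2, -1.5, 0, 0, 0, 1],
  [2, -0.3, -1, 0, 0, 0, 1],
  [3, -0.5, 0, 0, 0, 0, 1],
  [3.5, -0.6, 0, 0, 0, 0, 1],
])

```text
clock: 22.32
tool_pos: [0.5042, -0.1195, 0.1572]
eef_rot: [0.756, 0.654, 0.0, 0.0]
contact_force: [0.3, 0.4, -0.5]
opening: 0.33
finger_force: 11.9
```

Call:
step_arm([
  [4, -0.6, 0, 0, 0, 0, 1],
  [4, -0.6, 0, 0, 0, 0, 1],
  [4, -0.7, 0, 0, 0, 0, 1],
  [4, -0.7, 0, 0, 0, 0, 1],
  [4, -0.7, 0, 0, 0, 0, 1],
  [4, -0.7, 0, 0, 0, 0, 1],
  [4, -0.7, 0, 0, 0, 0, 1],
  [3, -0.6, 0, 0, 0, 0, 1],
])

```text
clock: 23.32
tool_pos: [0.4955, 0.1965, 0.1569]
eef_rot: [0.755, 0.655, 0.0, -0.001]
contact_force: [-0.3, -0.6, -0.5]
opening: 0.328
finger_force: 11.9
```

Call:
step_arm([
  [3, -0.5, 0, 0, 0, 0, 1],
  [1.5, -0.3, 0, 0, 0, 0, 1],
  [0.5, -0.1, 0, 0, 0, 0, 1],
  [0, 0, 0, 0, 0, 0, 1],
  [0, 0, 0, 0, 0, 0, 1],
])

```text
clock: 23.95
tool_pos: [0.495, 0.2428, 0.1568]
eef_rot: [0.757, 0.653, -0.0, 0.0]
contact_force: [-0.2, -0.2, -1.0]
opening: 0.33
finger_force: 11.9
```

```bash
python3 g.py .4947 .2525 .05
```

```text
t 23.95 p [0.495  0.2428 0.1568] yaw -8.4 tilt [-0.0001 -0.0009] F [-0.2 -0.2 -1. ] open 0.33 ff 11.95
tool cm [ 0.96 -0.17 10.68] turn z -0.2
```

Call:
step_arm([
  [0.5, 0, 1, 0, 0, 0, 1],
  [0.5, -0.1, 2, 0, 0, 0, 1],
  [0, 0, 2, 0, 0, 0, 1],
  [0, 0, 2, 0, 0, 0, 1],
  [0, 0, 2, 0, 0, 0, 1],
  [0, 0, 1.2, 0, 0, 0, 1],
  [0, 0, 0, 0, 0, 0, 1],
  [0, 0, 0, 0, 0, 0, 1],
])

```text
clock: 24.95
tool_pos: [0.4956, 0.2545, 0.0551]
eef_rot: [0.756, 0.654, 0.0, 0.0]
contact_force: [-0.8, 0.6, 0.4]
opening: 0.331
finger_force: 11.9
```

```bash
python3 g.py .4947 .2525 .04; python3 - <<'E'
from h import *
s=snap('scene','s7.png'); a=cv2.imread('pics/s7.png'); p=r.get_state()['tool_pos']
b=cv2.convertScaleAbs(cv2.resize(a[190:280,170:270],None,fx=6,fy=6,interpolation=cv2.INTER_CUBIC),alpha=1.5,beta=20); cv2.imwrite('pics/s7c.png',b)
z=p[2]-.0197
print(((w2px(s,[[p[0],p[1],z],[p[0],p[1],z+.028]])-[170,190])*6).round())
E
```

```text
t 24.95 p [0.4956 0.2545 0.0551] yaw -8.29 tilt [0.0008 0.0004] F [-0.8  0.6  0.4] open 0.331 ff 11.94
tool cm [-0.21 -0.06  1.51] turn z -0.1
[[255. 307.]
 [246. 247.]]
```

View pics/s7c.png

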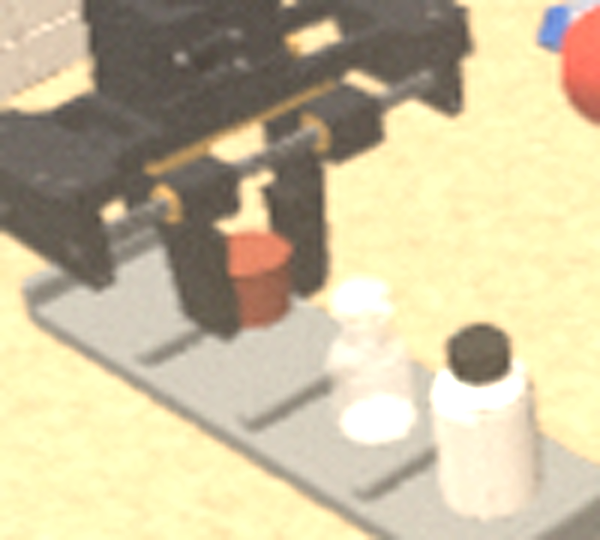

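The stopper hangs practically upright between the fingers (top (255,255), lower edge (262,323)), near the predicted place. Lowering it.

Call:
step_arm([
  [-0.2, 0, 1, 0, 0, 0, 1],
  [0, 0, 0.5, 0, 0, 0, 1],
  [0, 0, 0, 0, 0, 0, 1],
  [0, 0, 0.2, 0, 0, 0, 1],
  [0, 0, 0, 0, 0, 0, 1],
  [0, 0, 0, 0, 0, 0, 1],
])

```text
clock: 25.75
tool_pos: [0.495, 0.2525, 0.0378]
eef_rot: [0.756, 0.654, 0.0, 0.0]
contact_force: [0.1, -1.1, -0.7]
opening: 0.33
finger_force: 11.9
```

Call:
step_arm([
  [0, 0, 0.1, 0, 0, 0, 1],
  [0, 0, 0, 0, 0, 0, 1],
])

```text
clock: 26.0
tool_pos: [0.4949, 0.2524, 0.0367]
eef_rot: [0.756, 0.654, 0.0, -0.0]
contact_force: [0.3, 0.8, 0.1]
opening: 0.331
finger_force: 11.9
```

Call:
step_arm([
  [0, 0, 0.1, 0, 0, 0, 1],
  [0, 0, 0, 0, 0, 0, 1],
])

```text
clock: 26.25
tool_pos: [0.4949, 0.2524, 0.0356]
eef_rot: [0.756, 0.654, -0.0, -0.0]
contact_force: [0.2, -0.6, -0.9]
opening: 0.33
finger_force: 11.9
```

```bash
python3 g.py .4947 .2525 .034
```

```text
t 26.25 p [0.4949 0.2524 0.0356] yaw -8.28 tilt [-0.0001 -0.    ] F [ 0.2 -0.6 -0.9] open 0.33 ff 11.95
tool cm [ 0.01 -0.02  0.16] turn z -0.1
```

Call:
step_arm([
  [0, 0, 0.1, 0, 0, 0, 1],
  [0, 0, 0, 0, 0, 0, 1],
])

```text
clock: 26.5
tool_pos: [0.4949, 0.2524, 0.0347]
eef_rot: [0.756, 0.654, -0.0, -0.0]
contact_force: [-0.6, -0.2, 0.3]
opening: 0.327
finger_force: 11.9
```

Call:
step_arm([
  [0, 0, 0.1, 0, 0, 0, 1],
  [0, 0, 0, 0, 0, 0, 1],
])

```text
clock: 26.75
tool_pos: [0.495, 0.2525, 0.0337]
eef_rot: [0.756, 0.654, 0.0, -0.0]
contact_force: [0.2, -0.0, -0.7]
opening: 0.33
finger_force: 11.9
```

Call:
step_arm([
  [0, 0, 0.1, 0, 0, 0, 1],
  [0, 0, 0, 0, 0, 0, 1],
  [0, 0, 0, 0, 0, 0, 1],
])

```text
clock: 27.12
tool_pos: [0.495, 0.2525, 0.0335]
eef_rot: [0.756, 0.654, 0.0, -0.0]
contact_force: [-1.5, -0.4, 7.5]
opening: 0.33
finger_force: 11.5
```

Fz has risen to 7.5 N, so the stopper is on the floor. Releasing.

Call:
step_arm([
  [0, 0, -0.1, 0, 0, 0, 1],
  [0, 0, 0, 0, 0, 0, 0.2],
  [0, 0, 0, 0, 0, 0, 0],
  [0, 0, 0, 0, 0, 0, -0.4],
  [0, 0, 0, 0, 0, 0, -0.8],
  [0, 0, -1, 0, 0, 0, -1],
  [0, 0, -4, 0, 0, 0, -1],
  [0, 0, -5, 0, 0, 0, -1],
])

```text
clock: 28.12
tool_pos: [0.4944, 0.2522, 0.1347]
eef_rot: [0.756, 0.654, -0.001, -0.0]
contact_force: [0.8, -0.8, 0.2]
opening: 0.997
finger_force: 0.0
```

```bash
python3 g.py .4963 -.2885 .12
```

```text
t 28.12 p [0.4944 0.2522 0.1347] yaw -8.28 tilt [-0.0016 -0.0007] F [ 0.8 -0.8  0.2] open 0.997 ff 0.0
tool cm [-53.47   7.98   1.51] turn z -0.1
```

Call:
step_arm([
  [-1, 0.2, -1, 0, 0, 0, -1],
  [-3, 0.5, -1, 0, 0, 0, -1],
  [-5, 0.8, 0, 0, 0, 0, -1],
  [-5, 0.8, 0, 0, 0, 0, -1],
  [-5, 0.8, 0, 0, 0, 0, -1],
  [-5, 0.8, 0, 0, 0, 0, -1],
  [-5, 0.7, 0, 0, 0, 0, -1],
  [-5, 0.7, 0, 0, 0, 0, -1],
])

```text
clock: 29.12
tool_pos: [0.4977, -0.0936, 0.1535]
eef_rot: [0.756, 0.654, -0.0, -0.0]
contact_force: [0.9, 0.5, 0.4]
opening: 1.004
finger_force: 0.0
```

Call:
step_arm([
  [-5, 0.7, 0, 0, 0, 0, -1],
  [-5, 0.7, 0, 0, 0, 0, -1],
  [-4, 0.6, 1, 0, 0, 0, -1],
  [-3, 0.5, 2, 0, 0, 0, -1],
  [-2, 0.3, 1, 0, 0, 0, -1],
  [-0.5, 0, 0, 0, 0, 0, -1],
  [0, 0, 0, 0, 0, 0, -1],
  [0, 0, 0, 0, 0, 0, -1],
])

```text
clock: 30.12
tool_pos: [0.4987, -0.2871, 0.1143]
eef_rot: [0.756, 0.655, 0.001, -0.0]
contact_force: [-0.1, -0.4, 0.1]
opening: 1.003
finger_force: 0.0
```

```bash
python3 g.py .4963 -.2885 .042; python3 - <<'E'
from h import *
s=snap('scene','s8.png'); a=cv2.imread('pics/s8.png')
b=cv2.resize(a[190:370,170:470],None,fx=2.6,fy=2.6,interpolation=cv2.INTER_CUBIC); cv2.imwrite('pics/s8c.png',b)
print(((w2px(s,[[.4963,-.2885,.017],[.4963,-.2885,.057],[.4947,.2525,.014],[.4947,.2525,.042]])-[170,190])*2.6).round())
E
```

```text
t 30.12 p [ 0.4987 -0.2871  0.1143] yaw -8.16 tilt [0.0008 0.0008] F [-0.1 -0.4  0.1] open 1.003 ff 0.0
tool cm [-0.18 -0.23  7.23] turn z 0.0
[[676. 392.]
 [684. 352.]
 [115. 154.]
 [111. 128.]]
```

View pics/s8c.png

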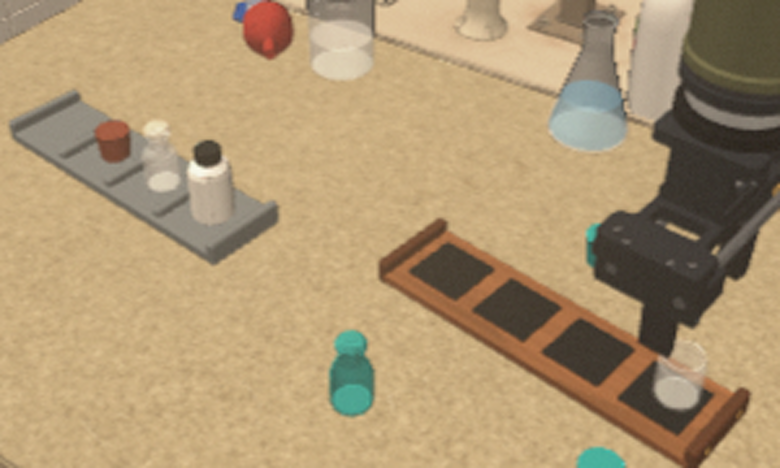

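The stopper stands upright in its bay (base about (115,155), top (113,130)). The jar's rim (684,353) matches the prediction, so I'm descending on it.

Call:
step_arm([
  [-0.2, -0.2, 1, 0, 0, 0, -1],
  [0, 0, 2, 0, 0, 0, -1],
  [0, 0, 2, 0, 0, 0, -1],
  [0, 0, 1.4, 0, 0, 0, -1],
  [0, 0, 0.7, 0, 0, 0, -1],
  [0, 0, 0, 0, 0, 0, -1],
  [0, 0, 0, 0, 0, 0, -1],
])

```text
clock: 31.05
tool_pos: [0.4962, -0.2906, 0.0432]
eef_rot: [0.756, 0.654, 0.0, 0.0]
contact_force: [0.4, -0.2, -0.2]
opening: 0.998
finger_force: 0.0
```

```bash
python3 g.py .4963 -.2885 .042
```

```text
t 31.05 p [ 0.4962 -0.2906  0.0432] yaw -8.28 tilt [ 0.0009 -0.0004] F [ 0.4 -0.2 -0.2] open 0.998 ff 0.0
tool cm [ 0.21 -0.02  0.12] turn z -0.1
```

Call:
step_arm([
  [0.2, 0, 0.1, 0, 0, 0, 0],
  [0, 0, 0, 0, 0, 0, 0.2],
  [0, 0, 0, 0, 0, 0, 0.4],
  [0, 0, 0, 0, 0, 0, 1],
  [0, 0, 0, 0, 0, 0, 1],
  [0, 0, 0, 0, 0, 0, 1],
  [0, 0, 0, 0, 0, 0, 1],
])

```text
clock: 31.92
tool_pos: [0.4961, -0.2883, 0.0417]
eef_rot: [0.756, 0.654, 0.0, -0.0]
contact_force: [-0.2, -1.5, 0.4]
opening: 0.381
finger_force: 12.0
```

```bash
python3 g.py .5027 .318 .15
```

```text
t 31.93 p [ 0.4961 -0.2883  0.0417] yaw -8.28 tilt [-0.0001  0.0001] F [-0.2 -1.5  0.4] open 0.381 ff 12.0
tool cm [ 60.1   -8.08 -10.83] turn z -0.1
```

Call:
step_arm([
  [0, 0, -1, 0, 0, 0, 1],
  [0, 0, -2, 0, 0, 0, 1],
  [0, 0, -4, 0, 0, 0, 1],
  [1, -0.1, -3, 0, 0, 0, 1],
  [2, -0.2, -2, 0, 0, 0, 1],
  [4, -0.5, 0, 0, 0, 0, 1],
  [5, -0.7, 0, 0, 0, 0, 1],
  [5, -0.7, 0, 0, 0, 0, 1],
])

```text
clock: 32.92
tool_pos: [0.4991, -0.1157, 0.1633]
eef_rot: [0.757, 0.654, 0.001, 0.001]
contact_force: [1.0, 1.0, -0.6]
opening: 0.376
finger_force: 12.0
```

Call:
step_arm([
  [5, -0.7, 0, 0, 0, 0, 1],
  [5, -0.7, 0, 0, 0, 0, 1],
  [5, -0.7, 0, 0, 0, 0, 1],
  [5, -0.7, 0, 0, 0, 0, 1],
  [5, -0.6, 0, 0, 0, 0, 1],
  [5, -0.6, 0, 0, 0, 0, 1],
  [5, -0.6, 0, 0, 0, 0, 1],
  [4, -0.5, 0, 0, 0, 0, 1],
])

```text
clock: 33.92
tool_pos: [0.5042, 0.2792, 0.1633]
eef_rot: [0.756, 0.655, 0.001, -0.0]
contact_force: [0.9, -0.9, -0.4]
opening: 0.381
finger_force: 12.0
```

Call:
step_arm([
  [2.5, -0.5, 0, 0, 0, 0, 1],
  [1, -0.2, 0, 0, 0, 0, 1],
  [0, 0, 0, 0, 0, 0, 1],
  [0, 0, 0, 0, 0, 0, 1],
])

```text
clock: 34.42
tool_pos: [0.503, 0.31, 0.1621]
eef_rot: [0.757, 0.653, -0.0, 0.0]
contact_force: [-0.2, -0.1, -0.8]
opening: 0.377
finger_force: 12.0
```

```bash
python3 g.py .5027 .318 .042
```

```text
t 34.42 p [0.503  0.31   0.1621] yaw -8.42 tilt [ 0.0001 -0.001 ] F [-0.2 -0.1 -0.8] open 0.377 ff 12.0
tool cm [ 0.8  -0.15 12.01] turn z -0.2
```

Call:
step_arm([
  [0.5, -0.1, 1, 0, 0, 0, 1],
  [0.3, 0, 3, 0, 0, 0, 1],
  [0, 0, 3, 0, 0, 0, 1],
  [0, 0, 2.5, 0, 0, 0, 1],
  [0, 0, 1.5, 0, 0, 0, 1],
  [0, 0, 0.5, 0, 0, 0, 1],
  [0, 0, 0, 0, 0, 0, 1],
  [0, 0, 0, 0, 0, 0, 1],
])

```text
clock: 35.42
tool_pos: [0.5034, 0.3203, 0.0476]
eef_rot: [0.756, 0.654, 0.001, 0.0]
contact_force: [0.6, 0.2, -0.2]
opening: 0.374
finger_force: 12.0
```

```bash
python3 g.py .5027 .318 .039
```

```text
t 35.42 p [0.5034 0.3203 0.0476] yaw -8.29 tilt [0.0014 0.0009] F [ 0.6  0.2 -0.2] open 0.374 ff 12.0
tool cm [-0.24 -0.03  0.86] turn z -0.1
```

Call:
step_arm([
  [-0.2, 0, 0.4, 0, 0, 0, 1],
  [0, 0, 0.2, 0, 0, 0, 1],
  [0, 0, 0.1, 0, 0, 0, 1],
  [0, 0, 0, 0, 0, 0, 1],
  [0, 0, 0, 0, 0, 0, 1],
])

```text
clock: 36.05
tool_pos: [0.5025, 0.3181, 0.0397]
eef_rot: [0.756, 0.654, 0.0, -0.0]
contact_force: [-0.3, 0.0, -0.7]
opening: 0.378
finger_force: 12.0
```

Call:
step_arm([
  [0, 0, 0.1, 0, 0, 0, 1],
  [0, 0, 0, 0, 0, 0, 1],
])

```text
clock: 36.3
tool_pos: [0.5025, 0.318, 0.0387]
eef_rot: [0.756, 0.654, 0.0, -0.0]
contact_force: [0.2, 0.3, -0.1]
opening: 0.377
finger_force: 12.0
```

Call:
step_arm([
  [0, 0, 0, 0, 0, 0, 0.2],
  [0, 0, 0, 0, 0, 0, 0],
  [0, 0, 0, 0, 0, 0, -0.4],
  [0, 0, 0, 0, 0, 0, -0.8],
  [0, 0, -1, 0, 0, 0, -1],
  [0, 0, -4, 0, 0, 0, -1],
  [0, 0, -5, 0, 0, 0, -1],
  [0, 0, -3, 0, 0, 0, -1],
])

```text
clock: 37.3
tool_pos: [0.5033, 0.3184, 0.1718]
eef_rot: [0.756, 0.654, 0.002, 0.0]
contact_force: [0.4, -0.1, -0.2]
opening: 1.0
finger_force: 0.0
```

Call:
step_arm([
  [-4, 0, -2, 0, 0, 0, -1],
  [-5, 0, -2, 0, 0, 0, -1],
  [-5, 0, 0, 0, 0, 0, -1],
  [-5, 0, 0, 0, 0, 0, -1],
  [-5, 0, 0, 0, 0, 0, -1],
  [-5, 0, 0, 0, 0, 0, -1],
  [-3, 0, 0, 0, 0, 0, -1],
  [0, 0, 0, 0, 0, 0, -1],
])

```text
clock: 38.3
tool_pos: [0.456, -0.0013, 0.2094]
eef_rot: [0.758, 0.652, -0.0, 0.001]
contact_force: [1.3, 1.2, 0.0]
opening: 1.001
finger_force: 0.0
```

```bash
python3 g.py .5 0 .2; python3 - <<'E'
from h import *
s=snap('scene','s9.png'); a=cv2.imread('pics/s9.png'); t=snap('top','t9.png'); b=cv2.imread('pics/t9.png')
f=lambda i:cv2.resize(i,(780,290),interpolation=cv2.INTER_CUBIC)
cv2.imwrite('pics/end.png',np.vstack([f(a[215:290,155:357]),f(b[258:333,115:317])]))
E
```

```text
t 38.3 p [ 0.456  -0.0013  0.2094] yaw -8.59 tilt [ 0.0005 -0.0009] F [1.3 1.2 0. ] open 1.001 ff 0.0
tool cm [0.78 4.33 0.94] turn z -0.4
```

View pics/end.png

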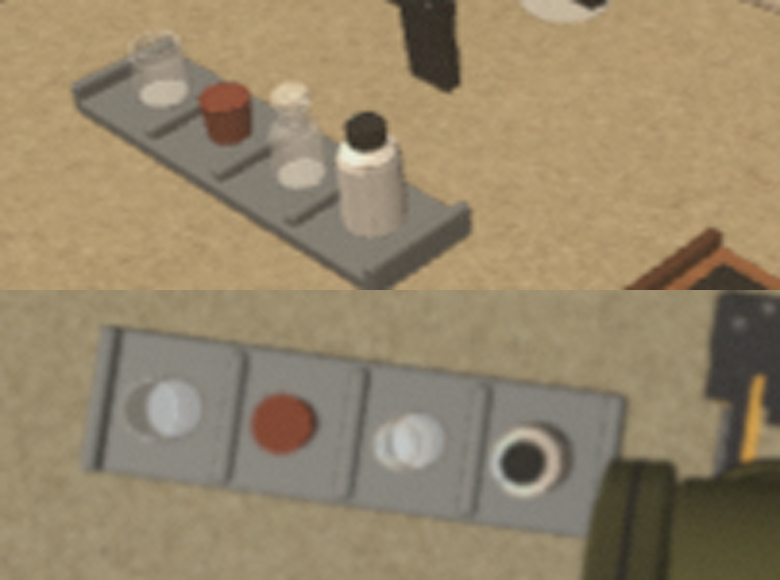

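All four stand upright near the middle of their bays: jar, stopper, stoppered bottle and bottle from left to right. In the top view they sit at about (170,408), (283,423), (410,440) and (527,460). The arm is clear.

```bash
python3 -c "
from plant import r
print(r.finish_job())"
```

```text
the job is handed in; nothing more can be done
None
```

I moved all four to the grey rack in reverse order (jar, stopper, stoppered bottle, bottle from the left); the last pictures show each upright and released near the middle of its bay. I handed the job in at about 38 s, and no verdict came back.

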